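# Plug a socket tester into a sprung-lid outlet

## Robot

A 6-joint arm with a two-finger parallel gripper is mounted at the origin on the work surface. World frame = base frame: x ahead of the robot, y to its left, z up, the work surface at z = 0. Lengths are in mm, angles in rad, forces in N, time in s.
With the tool pointing down it reaches from about 400 to 925 mm from the base axis. Payload 12.5 kg.
Tool frame: the origin (TCP) lies at the centre of the arm's flange, where the gripper is bolted on; the fingertips stand 190 mm ahead of it and the grasp point (between the pads) lies env.grip_point_offset ahead of it (env.grip_point_offset is the distance from the TCP to the grasp point, in mm); z points along the fingers, x is the direction in which the jaws open and shut, and the axes are right-handed (so a half turn about z gives the same grasp; the last joint's range is limited). The gripper opens to 95 mm and grips with 3 to 60 N. Pads are 20 mm wide; open, the fingers measure 119 mm over their backs; the gripper's body (75 mm by 180 mm) begins 59 mm behind the grasp point.
Start: joints at [1.199, 0.491, 1.559, -0, 1.092, -0.106], TCP at [164.152, 603.058, 404.761] pointing down, gripper open.
Joint ranges: [-3.1, 3.1], [-0.84, 2.19], [0.05, 2.79], [-1.13, 4.28], [0.06, 2.93], [-2.69, 2.69]. Speed limits (rad/s): [2.22, 2.22, 2.79, 3.14, 3.14, 3.14].

## Interface

Orientations are given as [roll, pitch, yaw] about the fixed x, y, z axes, in that order (R = Rz(yaw) Ry(pitch) Rx(roll)).
In Python, from cell import state, read_camera, camera_model, job_done, env gives the robot as it stands.
- The arm moves only by the tool arm_command, never from a script. Its argument "steps" is a list of rows, each a list of 6 numbers: the shift along the tool's x, y, z in cm, then the turn, a rotation vector about the tool's x, y, z in degrees. In form: [[dx, dy, dz, rx, ry, rz], ...]. A call has 1 to 12 rows; each row is the pose to reach, as a shift and turn from the pose commanded when the call began, along the tool's axes at that moment; what a row does not reach only later rows make up. A row lasts 1/12 s, in which the tool goes at most 41.7 mm and 7.16 degrees, less where a joint would pass 70% of its speed; a pose out of reach is approached as far as the arm can. A call with a gripper value outside its range is refused whole. "jaw" is the finger opening in cm, from 0 to 9.51, set as the call begins (left out, the last holds). The fingers move at their own pace and stop on an object; the grip force is fixed at half the most. Time passes only in rows, so rows that repeat a pose let the fingers close. It gives the time, the measured TCP pose, the force and the opening at its end, in the units of the state.
- state(): the state, without advancing time (a new reading comes with each control period).
- read_camera(name): name is "scene" or "top" or "wrist"; returns the picture (384x512x3 uint8, red, green, blue); there is no depth.
- camera_model(name): a dict with "K" (3x3 intrinsics, pixels), "xyz" and "rotation" of the camera in the world. Camera axes: x right, y up, looking along -z (the intrinsics and any distortion apply to the point x, -y, -z); pixel columns grow to the right and rows downward; lengths in mm; the calibration is good to about 2 mm. A picture is of the moment at which its call begins: read the wrist's pose just before it. camera_model takes no time and is no camera call; for the wrist camera it gives the pose at the moment of the call.
- job_done(): hands the job in, once; it reports no verdict.
The state is a dict: "t": time; "joints": joint angles; "qvel": joint speeds; "tau": joint torques, N m; "eef_pos": TCP position; "tcp_rot": TCP orientation; "ft_force": force on the tool from outside, world axes, zero at the start; "moment": the same for the moment, N m; "opening": opening from 0.0 (shut) to 1.0 (fully open).
Only numpy, scipy, OpenCV 4.12 (cv2) and the standard library are available. Lean on these libraries where they do the work, as an engineer would, in place of code of your own. Each camera call takes 0.05 s, during which the arm holds its last target. There are 200 camera calls.

## Task

Check the blue outlet on the bench outlet box: with the blue socket tester lever up the outlet's spring-closed lid, keep the lid held open and plug the tester in. Push it home until you feel it stop hard with a firm push of about 20 N, never over 40 N, and be gentle with the lid (under 15 N). Then let go, leaving the tester plugged in upright with the lid resting against it, and leave everything else on the bench where it is.

Things in the scene. Friction and masses are not known exactly. Their poses are not given: they have to be found in the camera images.
- tester_mid (a point): the blue socket tester, a cordless plug standing nose down on the bench, the only one with a blue nose: 128 mm tall, 0.18-0.33 kg. Point: on its axis half-way up, 64 mm above the nose end. z points up, away from the nose; x away from the key rib; y across the grip's flats. Grip: grey block, 44 mm along x, 40 mm along y (take it across y), from 51 to 127 mm above the nose end
- tester_nose (a point): centre of the tester's nose end, axes as tester_mid. The nose is a round shroud 44 mm in diameter and 44 mm long, foot chamfered 2 mm. Key rib on its -x side: 5 mm wide, 3 mm proud, from 6 to 43 mm above the nose end. Grip the tester high, about 98 mm above the nose end: the open lid then has room below the gripper
- tester_shoulder (a point): centre of the underside of the tester's blue shoulder (7 mm thick), 44 mm above the nose end, axes as tester_mid. It stands out 3.5 mm beyond the shroud at -x and at both y sides; on the +x side shroud, shoulder and grip are flush, 22 mm from the axis, so that the open lid slides along them. Plugged home, it stays 2 to 10 mm above the outlet's rim
- mouth (a point): centre of the blue outlet's mouth at its rim, 123 mm above the bench; z up out of the mouth, x from here to the hinge (away from the robot). Bore 45.2 mm, from 25 mm down 44.6 mm; collar 56 mm outside. A keyway 9 mm wide in the bore's -x side takes the rib: the tester's x must lie along the mouth's x within about 4 degrees
- insert: the outlet's fixed contact insert inside the bore, with the contacts and the base that the nose bottoms on; origin 48 mm below the mouth's centre, axes as the mouth's. From 20 mm below the rim on, the contacts resist the nose with a steady 8 N. The nose end then stops hard on the base, 34 to 42 mm below the rim: this differs from outlet to outlet and cannot be seen or read, only felt
- lid_hinge (a point): middle of the blue lid's hinge line, which runs along the mouth's y axis: 31 mm from the mouth's centre towards the mouth's +x and 3 mm above the rim; axes as the mouth's. The lid is a disc 60 mm in diameter, its underside 1 mm above the rim when shut
- lid_tab (a point): tip of the lid's upturned finger tab, 28 mm wide, 4.5 mm thick; moves with the lid. Shut, it lies 46 mm from the mouth's centre towards the mouth's -x (the robot's side), 9 mm above the rim; the tab's underside slopes down (22 degrees) from there to the lid's edge, 1 mm above the rim. Below the tab all is free down to the box's top, 48 mm under the rim
- lid (a joint): angle of the blue lid in rad: 0 shut, growing as it is lifted, stop at 1.95. A spring always pulls it shut, with about 1.4 N at the tab when shut and 2.4 N when upright. Against a plugged-in tester it rests at about 1.4 rad
- outlet_box: fixed grey bench outlet box, 200 x 270 mm, top 75 mm above the bench; origin at the centre of its underside, axes as the mouth's; the mouth lies 45 mm from it towards -x and 60 mm towards -y. A shut red outlet (not used) stands 126 mm from the blue one towards +y, its lid's top 132 mm above the bench
- red_tester: bystander: a larger tester with a red nose, 128 mm tall, 63 mm wide, standing; origin at its nose end
- termination: bystander: a finned black dummy load, 52 mm in diameter, 100 mm tall, standing; origin at its underside
- multimeter: bystander: a yellow and black hand multimeter, 185 x 88 x 47 mm, lying flat; origin at its underside
- loop_probe: bystander: a field probe, a grey ring 64 mm across on a blue handle, 260 mm long, lying flat; origin near its middle
- screwdriver: bystander: a screwdriver lying flat; origin near its middle
- wrench: bystander: a steel wrench lying flat; origin near its middle
- adapter: bystander: a small brass and steel coaxial adapter, 26 mm in diameter, 44 mm tall, standing; origin at its underside
There are look-alikes about, which are no part of the job. Leave any green or turquoise look-alike of the part that bears tester_mid alone.

How it is judged:
By the outcome, as a careful person would: the job done as asked, in the order asked, and still so for the second after the job is handed in, with the robot touching nothing.
It also fails if it takes over 67 s, if anything falls off the work surface, if the arm or the gripper's body presses on something with over 40 N, if the wrist force passes 120 N, or if a joint passes its speed limit or range.

## Working session

There is one attempt and no reset: what is moved stays moved. The work goes in short steps, Python scripts to look and compute and a tool call to move; the robot and the scene stay as the last step left them, time stands still between calls to the robot, and variables do not carry over. Pictures are saved under pics/ and viewed, about 8 in all and at most 12, crops included, and the job is handed in when it is done.

Besides the shell and the picture viewer there is one more tool, called after "Call:" by a JSON object that holds its "op" and its "data". arm_command: Moves the arm, as the interface text tells. Its arguments: {"type":"object","properties":{"steps":{"type":"array"},"jaw":{"type":"number"}},"required":["steps"]}

```bash
mkdir -p pics; ls; python3 - <<'E'
from cell import *
import cv2,numpy as np
s=state();print(s);print(env.grip_point_offset)
for n in ("scene","top","wrist"):
    m=camera_model(n);print(n,{k:(np.round(v,3).tolist() if not isinstance(v,str) else v) for k,v in m.items()})
    cv2.imwrite(f"pics/{n}0.png",read_camera(n)[:,:,::-1])
E
```

```text
pics
{'t': 0.0, 'joints': array([ 1.19941803e+00,  4.91522214e-01,  1.55948146e+00, -1.98330099e-05,
        1.09167379e+00, -1.05608749e-01]), 'qvel': array([ 0.0011638 , -0.00045651, -0.00050117, -0.00194778,  0.00134855,
       -0.00045504]), 'tau': array([ 8.13938295e-04, -6.12650442e+01, -2.58179641e+01,  6.92827790e-02,
        4.83217591e-02, -1.10939161e-04]), 'eef_pos': array([164.12443624, 603.01527826, 404.17381092]), 'tcp_rot': array([-3.14149579e+00,  1.08062324e-03,  1.30503598e+00]), 'ft_force': array([-0.198294  , -0.30249755, -0.39870387]), 'moment': array([-0.00677534,  0.05030377,  0.02330659]), 'opening': 1.0026133372874402}
171.3
scene {'K': [[401.422, 0.0, 253.484], [0.0, 401.422, 189.769], [0.0, 0.0, 1.0]], 'xyz': [869.539, -670.364, 1055.82], 'rotation': [0.699, -0.018, 0.504]}
top {'K': [[491.896, 0.0, 264.173], [0.0, 491.896, 192.89], [0.0, 0.0, 1.0]], 'xyz': [232.857, -3.179, 1547.427], 'rotation': [0.194, 0.007, -1.581]}
wrist {'K': [[282.747, 0.0, 254.244], [0.0, 282.747, 192.477], [0.0, 0.0, 1.0]], 'xyz': [99.471, 620.726, 383.741], 'rotation': [-0.246, 0.001, 1.305]}
```

View pics/scene0.png

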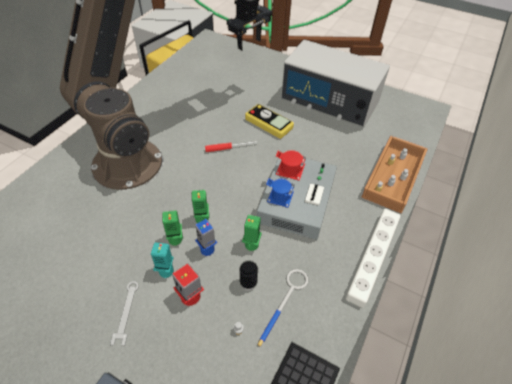

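View pics/top0.png

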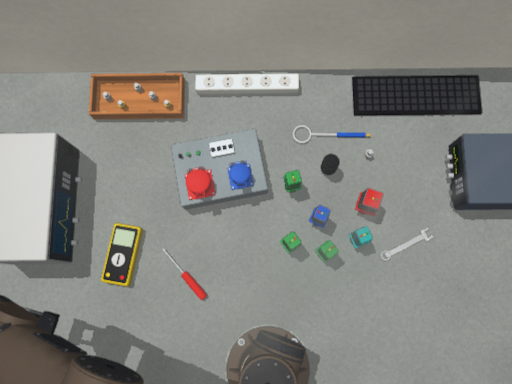

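The scene view shows the blue tester near (205,238) and the blue outlet near (281,192). In the top view they are at (321,215) and (241,175). I'll zoom in on these four spots in one composite.

```bash
cat > h.py <<'E'
from cell import *
import cv2,numpy as np
from scipy.spatial.transform import Rotation as R
def proj(m,P):
    r=m["rotation"]; r=np.asarray(r); Rm=r if r.shape==(3,3) else R.from_euler('xyz',r).as_matrix()
    c=(np.atleast_2d(P)-m["xyz"])@Rm
    q=np.c_[c[:,0],-c[:,1],-c[:,2]]@np.asarray(m["K"]).T
    return q[:,:2]/q[:,2:]
def ray(m,px):
    Rm=R.from_euler('xyz',m["rotation"]).as_matrix()
    d=np.linalg.solve(np.asarray(m["K"]),[px[0],px[1],1]); d=Rm@[d[0],-d[1],-d[2]]
    return np.asarray(m["xyz"]),d/np.linalg.norm(d)
def atz(m,px,z):
    o,d=ray(m,px); return o+d*(z-o[2])/d[2]
def tri(a,b):
    A=0;B=0
    for o,d in (a,b):
        M=np.eye(3)-np.outer(d,d);A=A+M;B=B+M@o
    p=np.linalg.solve(A,B);return p,[float(np.linalg.norm((np.eye(3)-np.outer(d,d))@(p-o))) for o,d in (a,b)]
E
python3 - <<'E'
from h import *
t=cv2.imread("pics/top0.png");s=cv2.imread("pics/scene0.png")
def c(i,x,y,w=66,h=50): return cv2.resize(i[y:y+h,x:x+w],(400,300),interpolation=cv2.INTER_CUBIC)
a=np.vstack([np.hstack([c(t,290,190),c(t,210,150)]),np.hstack([c(s,175,212),c(s,250,165)])])
cv2.imwrite("pics/c1.png",a)
for px in ((321,214),(240,174)):
  print(atz(camera_model("top"),px,128))
for px in ((206,227),(281,186)):
  print(atz(camera_model("scene"),px,128))
E
```

```text
[ 446.59680408 -160.7132296   128.        ]
[568.96965107  75.33052816 128.        ]
[ 458.03243347 -164.04086358  128.        ]
[573.14738571  75.68714573 128.        ]
```

View pics/c1.png

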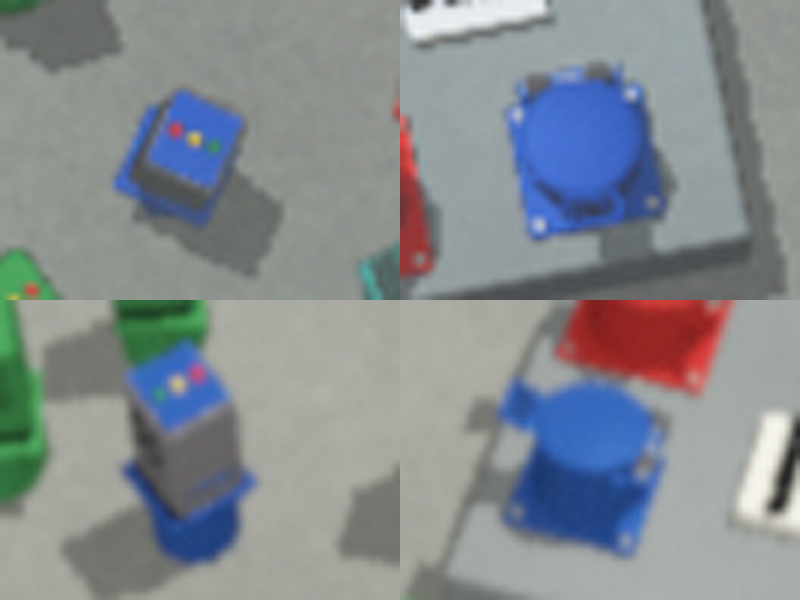

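Call:
{"op": "arm_command", "data": {"steps": [[-27,25,0,0,0,0],[-27,25,0,0,0,0],[-27,25,0,0,0,0],[-27,25,0,0,0,0],[-27,25,0,0,0,0],[-27,25,0,0,0,0],[-27,25,0,0,0,0],[-27,25,0,0,0,0],[-27,25,0,0,0,0],[-27,25,0,0,0,0],[-27,25,0,0,0,0]]}}

```text
t: 1.07
eef_pos: [335.1, 275.7, 404.8]
tcp_rot: [3.142, -0.0, 1.301]
ft_force: [-0.2, 0.7, 0.2]
opening: 1.004
```

Call:
{"op": "arm_command", "data": {"steps": [[-27,25,0,0,0,0],[-27,25,0,0,0,0],[-27,25,0,0,0,0],[-27,25,0,0,0,0],[-27,25,0,0,0,0],[-27,25,0,0,0,0],[-27,25,0,0,0,0],[-27,25,0,0,0,0],[-27,25,0,0,0,0],[-27,25,0,0,0,0],[-27,25,0,0,0,0],[-27,25,0,0,0,0]]}}

```text
t: 2.07
eef_pos: [504.7, -48.2, 404.3]
tcp_rot: [-3.141, -0.0, 1.306]
ft_force: [-0.9, 0.9, -0.4]
opening: 1.0
```

```bash
python3 - <<'E'
from h import *
import pickle
s=state();print(s['t'],s['eef_pos'],s['tcp_rot'])
m=camera_model("wrist");i=read_camera("wrist")[:,:,::-1]
print(m)
cv2.imwrite("pics/w1.png",i);pickle.dump(m,open("w1.pkl","wb"))
cv2.imwrite("pics/w1b.png",cv2.resize(i,(800,600),interpolation=cv2.INTER_CUBIC))
E
```

```text
2.0667 [504.72369429 -48.1609933  404.34278741] [-3.14053941e+00 -2.93668593e-04  1.30576992e+00]
{'K': array([[282.74738398,   0.        , 254.24424235],
       [  0.        , 282.74738398, 192.47726356],
       [  0.        ,   0.        ,   1.        ]]), 'xyz': array([440.02409275, -30.48713277, 383.92197592]), 'rotation': array([-2.45537102e-01, -4.80453217e-04,  1.30531426e+00])}
```

View pics/w1b.png

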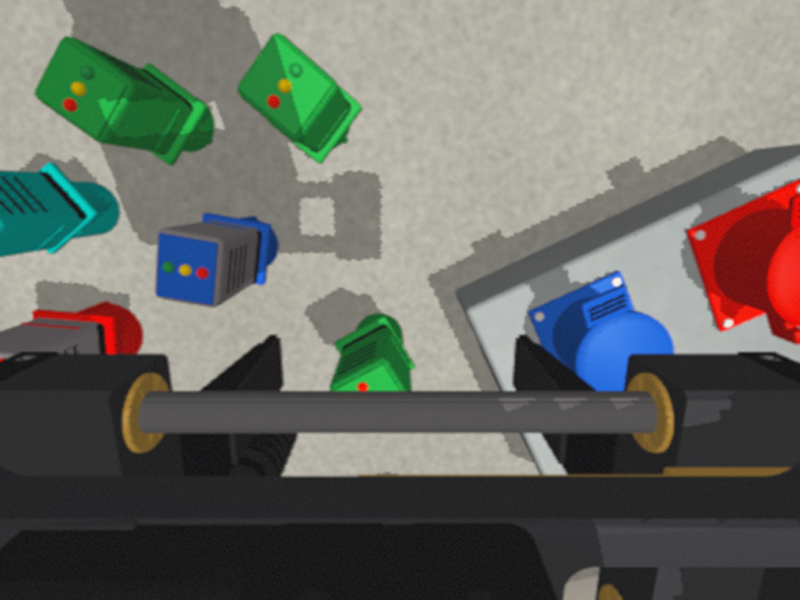

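The wrist view shows the tester's blue top at about (157–217, 230–305) in the enlarged picture. Its vented flats face right, and the shoulder stands out on the robot's side, so tester +x points away from the robot at about -27°. The blue outlet is partly hidden by the right finger. Next I'll look from straight over the tester, then from over the outlet.

Call:
{"op": "arm_command", "data": {"steps": [[-13.7,-2,0,0,0,11.4],[-13.7,-2,0,0,0,11.4],[-13.7,-2,0,0,0,11.4],[-13.7,-2,0,0,0,11.4],[-13.7,-2,0,0,0,11.4],[-13.7,-2,0,0,0,11.4],[-13.7,-2,0,0,0,11.4]]}}

```text
t: 2.7
eef_pos: [449.8, -174.8, 404.9]
tcp_rot: [3.141, -0.0, 1.107]
ft_force: [-0.7, 0.6, 0.0]
opening: 1.0
```

```bash
python3 - <<'E'
from h import *
import pickle
s=state();print(s['t'],s['eef_pos'],s['tcp_rot'],s['joints'])
m=camera_model("wrist");i=read_camera("wrist")[:,:,::-1]
print(m['xyz'],m['rotation'])
cv2.imwrite("pics/w2.png",i);pickle.dump(m,open("w2.pkl","wb"))
E
```

```text
2.7 [ 449.760794   -174.78369237  404.86012871] [ 3.14144226e+00 -3.21299160e-04  1.10748274e+00] [-5.07709514e-01  2.89158042e-01  1.89721616e+00  4.01362731e-04
  9.55082511e-01 -1.61542401e+00]
[ 389.91117765 -144.48417785  384.35210893] [-2.46685594e-01 -4.99897213e-04  1.10704810e+00]
```

Call:
{"op": "arm_command", "data": {"steps": [[28,-1,0,0,0,-39],[28,-1,0,0,0,-39],[28,-1,0,0,0,-39],[28,-1,0,0,0,-39],[28,-1,0,0,0,-39],[28,-1,0,0,0,-39],[28,-1,0,0,0,-39],[28,-1,0,0,0,-39],[28,-1,0,0,0,-39],[28,-1,0,0,0,-39]]}}

```text
t: 3.58
eef_pos: [565.6, 79.5, 404.5]
tcp_rot: [-3.141, -0.0, 1.789]
ft_force: [0.7, 0.1, -0.4]
opening: 1.0
```

```bash
python3 - <<'E'
from h import *
import pickle
s=state();print(s['t'],s['eef_pos'],s['tcp_rot'],s['joints'])
m=camera_model("wrist");i=read_camera("wrist")[:,:,::-1]
print(m['xyz'],m['rotation'])
cv2.imwrite("pics/w3.png",i);pickle.dump(m,open("w3.pkl","wb"))
a=cv2.imread("pics/w2.png")
def c(i,x,y,w=160,h=120): return cv2.resize(i[y:y+h,x:x+w],(800,600),interpolation=cv2.INTER_CUBIC)
cv2.imwrite("pics/c2.png",c(a,170,120));cv2.imwrite("pics/c3.png",c(i,170,120))
E
```

```text
3.5833 [565.59017356  79.45897442 404.51526278] [-3.14097132e+00 -6.08067513e-05  1.78857051e+00] [ 2.39438375e-02  4.14691427e-01  1.69370015e+00 -6.98415152e-05
  1.03382248e+00 -1.76459095e+00]
[500.13647317  64.47734165 384.04408632] [-2.46008646e-01 -2.77917048e-04  1.78810682e+00]
```

View pics/c2.png

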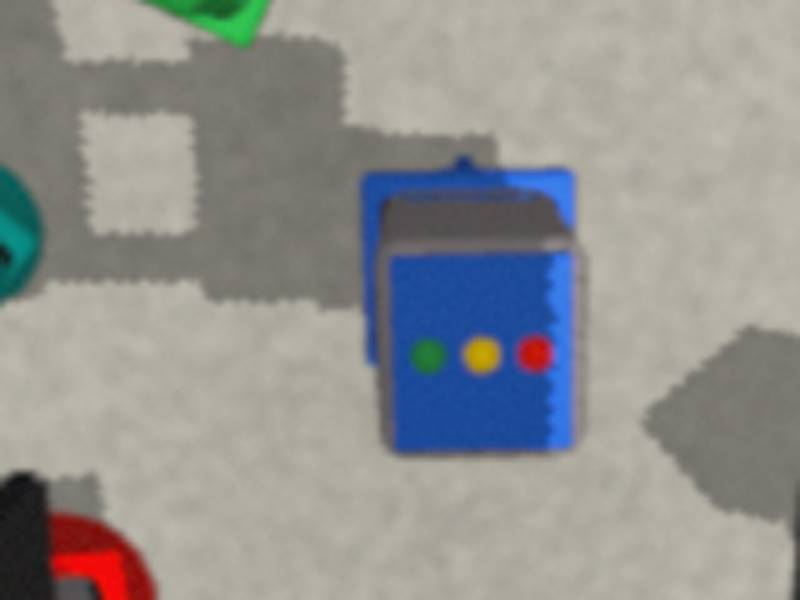

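View pics/c3.png

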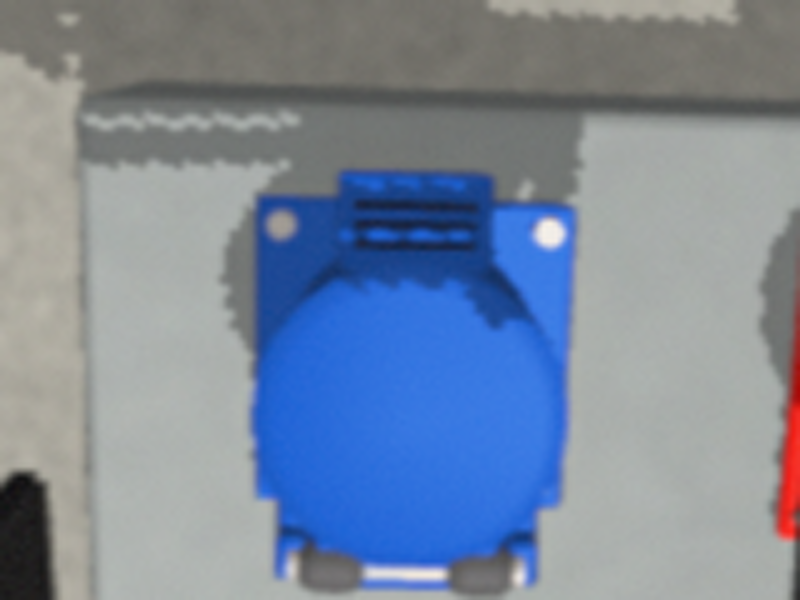

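The crops show tester and outlet clearly. The rib is at top centre (463,157), so tester -x faces the robot. The outlet's tab tip runs from (342,173) to (493,178), the plate screws are at (281,225) and (549,233), and the hinge axle is near row 572. I'll zoom into view 1 for the second sightline.

```bash
python3 - <<'E'
import cv2,numpy as np
i=cv2.imread("pics/w1.png")
def c(x,y,w=100,h=75): return cv2.resize(i[y:y+h,x:x+w],(800,600),interpolation=cv2.INTER_CUBIC)[:, :]
a=c(90,130)[:, :]; b=c(335,165)
o=np.vstack([a[:300+0],b[:0]]) 
cv2.imwrite("pics/c4.png",np.hstack([cv2.resize(i[130:205,95:185],(400,333),interpolation=cv2.INTER_CUBIC),cv2.resize(i[165:240,335:425],(400,333),interpolation=cv2.INTER_CUBIC)]))
E
```

```text
(no output)
```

View pics/c4.png

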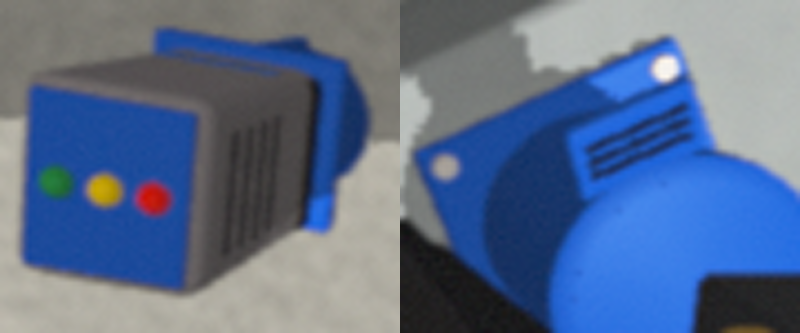

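```bash
cat > fit.py <<'E'
from h import *
import pickle
from scipy.optimize import least_squares
w1,w2,w3=[pickle.load(open(f"w{k}.pkl","rb")) for k in (1,2,3)]
def px(p,o,s): return (np.array(p,float)+.5)/s-.5+o
A=lambda p:px(p,(95,130),400/90); B=lambda p:px(p,(335,165),400/90); C=lambda p:px(p,(170,120),5)
def place(q,L):
    c,s=np.cos(q[3]),np.sin(q[3]);L=np.array(L,float)
    return np.c_[q[0]+c*L[:,0]-s*L[:,1],q[1]+s*L[:,0]+c*L[:,1],q[2]+L[:,2]]
def ft(q):
    a,b,h=q[4:7]
    cap=[(-a,-b,h),(-a,b,h),(a,b,h),(a,-b,h)]
    P1=place(q,cap);P2=place(q,cap+[(-25.5,-25.5,51),(-25.5,25.5,51),(-25,0,43)])
    m1=A([(32,87),(198,110),(187,290),(25,262)])
    m2=C([(390,253),(577,253),(575,450),(395,450),(363,173),(575,170),(463,157)])
    return np.r_[(proj(w1,P1)-m1).ravel(),(proj(w2,P2)-m2).ravel()]
r=least_squares(ft,[450,-170,0,-.46,20,18,127]+[] );q=r.x
print("tester x,y,z,yaw(deg),a,b,h",np.round(q[:3],2),np.degrees(q[3]),q[4:],np.round(r.fun,2))
print("fixed z=0,h=128:",end='')
r0=least_squares(lambda p:ft(np.r_[p[:2],0,p[2:5],128]),[450,-170,-.46,20,18]);print(r0.x[:2],np.degrees(r0.x[2]),np.abs(r0.fun).max())
for a,b in (((45,167),(281,225)),((265,68),(549,233)),((170,130),(342,173)),((285,82),(493,178))):
    print("tri",tri(ray(w1,B(a)),ray(w3,C(b))))
def fo(q):
    P=place(q,[(-46,-14,9),(-46,14,9),(31,-22.5,3),(31,22.5,3)])
    m=C([(342,173),(493,178),(293,566),(522,577)])
    e=(proj(w3,P)-m); e1=proj(w1,P[:2])-B([(170,130),(285,82)])
    L=place(q,[(0,-30,4),(0,30,4)]); l=proj(w3,L)-C([(256,400),(566,400)])
    y=np.r_[e[:2].ravel(),e[2:,1],[e[2:,0].mean()],l[:,0]]
    return np.r_[y,e1.ravel()*.7]
r=least_squares(fo,[575,75,123,.2]);print("mouth",r.x[:3],np.degrees(r.x[3]),np.round(r.fun,2))
r=least_squares(lambda p:fo([p[0],p[1],123,p[2]]),[575,75,.2]);print("mouth z123",r.x[:2],np.degrees(r.x[2]),np.round(r.fun,2))
E
python3 fit.py
```

```text
tester x,y,z,yaw(deg),a,b,h [ 451.13 -162.2    -9.16] -25.23608339316933 [ 18.9768785   17.0429906  135.48868215] [-0.03 -0.62  0.41  0.78 -0.22  0.08 -0.28  0.25  0.06  0.35 -0.4  -0.5
 -0.11 -0.6   0.21  0.2  -0.15 -0.65 -0.29 -1.04  0.77  1.75]
fixed z=0,h=128:[ 450.78508325 -161.75435492] -25.044667621213005 2.1509428706227993
tri (array([550.87750185,  44.29447827,  80.16779418]), [0.033540881464427165, 0.03354088146454646])
tri (array([540.04024091, 101.27964913,  80.3979933 ]), [0.04250751348360714, 0.04250751348346809])
tri (array([530.124189  ,  56.80368676, 134.94809278]), [0.34473729180052903, 0.3447372918005921])
tri (array([526.33858181,  82.57969753, 132.37976046]), [0.6197572132108968, 0.6197572132109476])
mouth [573.92384356  78.4726274  123.05429243] 10.609528367954484 [-0.43  0.5   0.83  0.51 -0.01 -0.83 -0.26 -0.72  0.66 -1.26  0.64  0.95
 -0.88]
mouth z123 [573.93790646  78.47705041] 10.605456619334971 [-0.42  0.51  0.83  0.52 -0.02 -0.84 -0.26 -0.71  0.66 -1.27  0.64  0.94
 -0.88]
```

Call:
{"op": "arm_command", "data": {"steps": [[-21.1,-16.4,0,0,0,37.7],[-21.1,-16.4,0,0,0,37.7],[-21.1,-16.4,0,0,0,37.7],[-21.1,-16.4,0,0,0,37.7],[-21.1,-16.4,0,0,0,37.7],[-21.1,-16.4,0,0,0,37.7],[-21.1,-16.4,0,0,0,37.7],[-21.1,-16.4,0,0,0,37.7],[-21.1,-16.4,0,0,0,37.7]]}}

```text
t: 4.38
eef_pos: [450.1, -163.9, 405.0]
tcp_rot: [3.141, -0.0, 1.125]
ft_force: [1.1, 0.3, 0.2]
opening: 1.001
```

```bash
cat >> h.py <<'E'
def goto(p,rot):
    "tool-frame shift (cm) and rotvec (deg) from the present to TCP position p, rotation matrix rot"
    s=state();R0=R.from_euler('xyz',s['tcp_rot'])
    print('t',round(s['t'],2),'pos',np.round(s['eef_pos'],1),'f',np.round(s['ft_force'],1),'step',np.round(R0.inv().apply(np.asarray(p)-s['eef_pos'])/10,2),np.round((R0.inv()*R.from_matrix(rot)).as_rotvec(degrees=True),2))
def down(yaw,tilt=0):
    "tool rotation; yaw of tool x (deg), tilt: nose towards tool y"
    return (R.from_euler('xyz',[180,0,yaw],degrees=True)*R.from_rotvec([-tilt,0,0],degrees=True)).as_matrix()
E
python3 -c "
from h import *
goto([451,-162,269.5],down(64.8))"
```

```text
t 4.38 pos [ 450.1 -163.9  405. ] f [1.1 0.3 0.2] step [ 2.100e-01 -1.000e-02  1.355e+01] [ 0.02 -0.01 -0.34]
```

Call:
{"op": "arm_command", "data": {"steps": [[0,0,3.5,0,0,0],[0,0,7,0,0,0],[0,0,10,0,0,0],[0,0,12,0,0,0],[0,0,13.5,0,0,0],[0,0,13.5,0,0,0],[0,0,13.5,0,0,0]]}}

```text
t: 4.97
eef_pos: [451.3, -162.1, 269.6]
tcp_rot: [-3.14, -0.0, 1.13]
ft_force: [0.2, 0.2, -0.0]
opening: 1.001
```

```bash
python3 -c "
from h import *
goto([451,-162,269.5],down(64.8))
i=read_camera('wrist')[:,:,::-1]
cv2.imwrite('pics/w4.png',i)"
```

```text
t 4.97 pos [ 451.3 -162.1  269.6] f [ 0.2  0.2 -0. ] step [-0.01 -0.03  0.01] [-0.08 -0.01 -0.08]
```

View pics/w4.png

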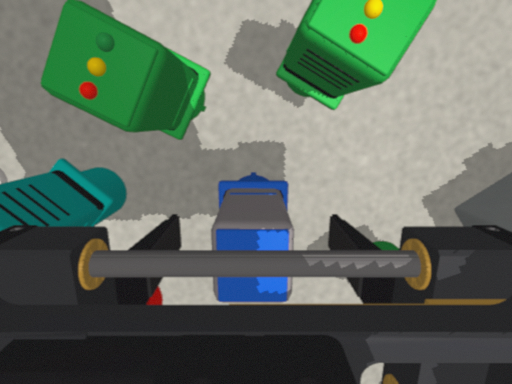

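The tester (213–292, 180–300) stands centred and square between the fingers, so I'm closing the jaws.

Call:
{"op": "arm_command", "data": {"steps": [[0,0,0,0,0,0],[0,0,0,0,0,0],[0,0,0,0,0,0],[0,0,0,0,0,0],[0,0,0,0,0,0],[0,0,0,0,0,0],[0,0,0,0,0,0],[0,0,0,0,0,0],[0,0,0,0,0,0],[0,0,0,0,0,0]], "jaw": 3}}

```text
t: 5.85
eef_pos: [451.0, -162.7, 269.7]
tcp_rot: [-3.142, -0.0, 1.129]
ft_force: [0.2, 0.6, -0.2]
opening: 0.418
```

Call:
{"op": "arm_command", "data": {"steps": [[0,0,-4,0,0,0],[0,0,-8,0,0,0],[0,0,-12,0,0,0],[0,0,-12,0,0,0],[0,0,-12,0,0,0]]}}

```text
t: 6.27
eef_pos: [450.9, -162.6, 391.1]
tcp_rot: [3.138, 0.0, 1.129]
ft_force: [-0.4, 0.3, -2.3]
opening: 0.422
```

```bash
python3 - <<'E'
from h import *
import pickle
print(state())
pickle.dump(camera_model('wrist'),open('w5.pkl','wb'))
i=read_camera('wrist')[:,:,::-1]
cv2.imwrite('pics/w5.png',i)
cv2.imwrite('pics/c5.png',cv2.resize(i[150:300,150:350],(800,600),interpolation=cv2.INTER_CUBIC))
E
```

```text
{'t': 6.2667, 'joints': array([-4.84019349e-01,  3.01605647e-01,  1.92270015e+00,  1.20982951e-04,
        9.13495191e-01, -1.61291765e+00]), 'qvel': array([-0.00185149,  0.05199731,  0.04990181, -0.00031223, -0.02776215,
       -0.00181935]), 'tau': array([ 8.36318778e-02, -4.91909730e+01, -2.53653735e+01, -3.27179383e-02,
        4.76611499e-01, -7.85610900e-04]), 'eef_pos': array([ 450.87073228, -162.57537045,  391.14907632]), 'tcp_rot': array([3.13780031e+00, 6.36925180e-05, 1.12882444e+00]), 'ft_force': array([-0.3761618 ,  0.26019168, -2.31900205]), 'moment': array([-0.08197903, -0.02842272, -0.05694085]), 'opening': 0.42222980826964024}
```

View pics/c5.png

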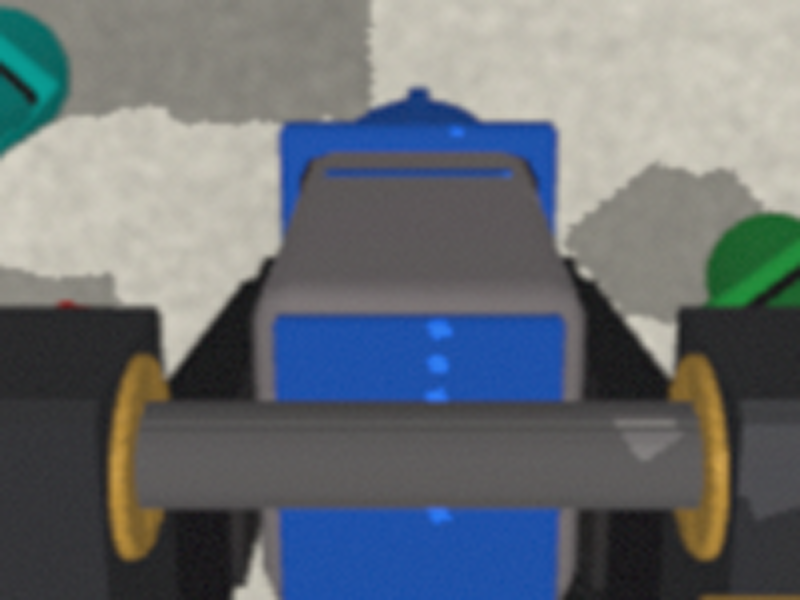

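The tester is held square, with its shoulder edge level from (282,123) to (556,123) in the crop. I'll carry it to the robot's side of the outlet and learn the arm's geometry, because levering needs the tester tilted nose-forward under the tab.

```bash
python3 - <<'E'
from h import *
import pickle
goto([430,50,450],down(100.7))
m=pickle.load(open('w5.pkl','rb'))
# tester offset along tool y from shoulder corners (218.3 below TCP)
T=np.array([450.87,-162.58,391.15]);Rm=R.from_euler('xyz',[np.pi,0,1.1288])
for p in ((282,123),(556,123)):
    print(Rm.inv().apply(atz(m,(np.array(p)+.5)/4-.5+150,391.15-218.3)-T))
E
```

```text
t 6.32 pos [ 450.7 -162.5  389.6] f [ 0.4  0.2 -2.6] step [ 18.32 -10.96  -6.04] [ 3.000e-02  1.000e-02 -3.603e+01]
[-24.01683786 -25.42718266 218.3       ]
[ 24.84862922 -25.40312822 218.3       ]
```

Call:
{"op": "arm_command", "data": {"steps": [[0,0,-6,0,0,0],[3,-2,-6,0,0,-6],[7,-4,-6,0,0,-13],[10,-6,-6,0,0,-20],[14,-8,-6,0,0,-27],[17,-10,-6,0,0,-34],[18.3,-11,-6,0,0,-36],[18.3,-11,-6,0,0,-36],[18.3,-11,-6,0,0,-36]]}}

```text
t: 7.07
eef_pos: [429.9, 50.4, 448.2]
tcp_rot: [-3.139, -0.001, 1.759]
ft_force: [1.2, -0.5, -1.7]
opening: 0.417
```

```bash
python3 -c "
from h import *
s=state();print(s['joints'],s['eef_pos'],s['tcp_rot'])"
```

```text
[-3.61639520e-02  1.63762830e-01  1.93905976e+00 -8.21281182e-05
  1.04155925e+00 -1.79464194e+00] [429.86998598  50.38473797 448.24833352] [-3.13885734e+00 -5.50135319e-04  1.75851880e+00]
```

Call:
{"op": "arm_command", "data": {"steps": [[0,-3,0,-7,0,0],[0,-4,0,-14,0,0],[0,-5,0,-20,0,0],[0,-5,0,-20,0,0],[0,-5,0,-20,0,0]]}}

```text
t: 7.48
eef_pos: [380.8, 39.6, 449.3]
tcp_rot: [2.796, -0.0, 1.755]
ft_force: [0.1, -0.1, -0.8]
opening: 0.418
```

```bash
cat > kin.py <<'E'
from h import *
from scipy.optimize import least_squares
D=[([0.491522,1.559481,1.091674],[164.12,603.02,404.17]),([.289158,1.897216,.955083],[449.76,-174.78,404.86]),([.414691,1.6937,1.033822],[565.59,79.46,404.52]),([.301606,1.9227,.913495],[450.87,-162.58,391.15])]
import json,os
if os.path.exists('kd.json'): D+=json.load(open('kd.json'))
def fk(p,j):
    a0,z0,L2,L3,de,d6=p;a,b,c=j
    return np.array([a0+L2*np.sin(a)+L3*np.sin(a+b+de)+d6*np.sin(a+b+c),z0+L2*np.cos(a)+L3*np.cos(a+b+de)+d6*np.cos(a+b+c)])
f=lambda p:np.concatenate([fk(p,j)-[np.hypot(x[0],x[1]),x[2]] for j,x in D])
def fit(): 
    r=least_squares(f,[0,300,450,450,0,100]);return r
def ik(p,r,z,tot):
    s=least_squares(lambda q:fk(p,[q[0],q[1],tot-q[0]-q[1]])-[r,z],[.1,2.1]).x
    return [s[0],s[1],tot-s[0]-s[1]]
E
python3 - <<'E'
from h import *
import json
s=state();print(s['t'],s['joints'],s['eef_pos'],s['tcp_rot'])
D=[(list(map(float,s['joints'][[1,2,4]])),list(map(float,s['eef_pos'])))]
json.dump(D,open('kd.json','w'))
from kin import *
r=fit();print(r.x,r.fun)
for th in (30,35,40,45):
  t=np.radians(th);C=np.array([-34,-3.]);n=C-22*np.array([np.cos(t),np.sin(t)]);T=n+269.3*np.array([-np.sin(t),np.cos(t)])
  y=np.radians(10.7);w=np.array([573.9,78.4])+T[0]*np.array([np.cos(y),np.sin(y)])
  print(th,T,w,ik(r.x,np.hypot(*w),T[1]+123,np.pi-t))
E
```

```text
7.4833 [-0.08924727  0.04304147  2.09342535  0.14670294  0.67721518 -1.94298655] [380.80108039  39.60690552 449.33700197] [ 2.79647284e+00 -4.06569937e-04  1.75459338e+00]
[5.02344671e+00 2.01848718e+02 5.85619090e+02 4.09635314e+02
 9.54000840e-02 9.09748585e+01] [-0.0088074   0.01233028 -0.11390256  0.00282173  0.04509202  0.01172862
  0.07179836  0.01277077  0.00581953 -0.0396514 ]
30 [-187.70255888  219.22064124] [389.4610637   43.54990119] [np.float64(0.2258886628268658), np.float64(2.281423029198469), np.float64(0.11068218596615953)]
35 [-206.48547928  204.97896393] [371.00472576  40.06253994] [np.float64(0.23670679275810214), np.float64(2.3582637145270366), np.float64(-0.06424309189336119)]
40 [-223.95568104  189.15444112] [353.83828195  36.81890671] [np.float64(0.2644445107068344), np.float64(2.435073409058194), np.float64(-0.2560569669729671)]
45 [-239.98020536  171.86750699] [338.0923793   33.84368751] [np.float64(0.3137093541239851), np.float64(2.5116839990856503), np.float64(-0.4691988630172905)]
```

```bash
cat > lid.py <<'E'
from kin import *
H=np.array([31,3.]); M=np.array([573.9,78.4]); YAW=10.7
pl=np.vstack([np.c_[np.linspace(25,-26,80),np.full(80,1.)],np.c_[np.linspace(-26,-46,50),np.linspace(1,9,50)]])-H
def lidang(C,th):
    t=np.radians(th);e=np.array([np.cos(t),np.sin(t)]);u=np.array([-e[1],e[0]])
    for f in np.arange(0,1.95,.01):
        c,s=np.cos(f),np.sin(f); P=pl@np.array([[c,-s],[s,c]])+H   # clockwise turn
        l=P-C; x=l@e; z=l@u
        # inside tester, seen from the wall/foot edge (2 mm chamfer)
        if not np.any((x<0)&(x>-46)&(z>0)&(x-z<-2*0)): 
            return f
    return 9
def tcp(C,th,off=0):
    t=np.radians(th);e=np.array([np.cos(t),np.sin(t)]);u=np.array([-e[1],e[0]])
    T=np.asarray(C)-22*e+269.3*u-off*e
    y=np.radians(YAW);w=M+T[0]*np.array([np.cos(y),np.sin(y)])
    return np.array([*w,T[1]+123])
E
python3 - <<'E'
from lid import *
p=fit().x
path=[(-60,-20,24),(-36,-20,24),(-34,-8,24),(-32,4,24),(-31,16,24),(-30,28,24),(-28,38,22),(-24,46,20),(-19,52,17),(-12,56,14),(-4,59,10),(5,61,6),(14,62,2),(22,60,0),(22,30,0),(22,0,0)]
for x,z,th in path:
    T=tcp((x,z),th);print((x,z,th),'lid',round(float(lidang(np.array([x,z]),th)),2),np.round(T,1),np.round(ik(p,np.hypot(T[0],T[1]),T[2],np.pi-np.radians(th)),2))
E
```

```text
(-60, -20, 24) lid 0.0 [387.6  43.2 340.1] [0.23 2.27 0.23]
(-36, -20, 24) lid 0.0 [411.1  47.6 340.1] [0.26 2.22 0.25]
(-34, -8, 24) lid 0.11 [413.1  48.  352.1] [0.24 2.2  0.29]
(-32, 4, 24) lid 0.25 [415.1  48.4 364.1] [0.22 2.18 0.33]
(-31, 16, 24) lid 0.0 [416.1  48.6 376.1] [0.2  2.16 0.36]
(-30, 28, 24) lid 0.0 [417.   48.8 388.1] [0.18 2.14 0.4 ]
(-28, 38, 22) lid 0.0 [427.2  50.7 402.4] [0.18 2.09 0.49]
(-24, 46, 20) lid 0.0 [439.5  53.  414.5] [0.18 2.04 0.57]
(-19, 52, 17) lid 0.0 [457.2  56.3 426.1] [0.2  1.97 0.67]
(-12, 56, 14) lid 0.0 [477.1  60.1 435. ] [0.22 1.91 0.77]
(-4, 59, 10) lid 0.0 [502.7  65.  443.4] [0.26 1.83 0.88]
(5, 61, 6) lid 0.0 [529.7  70.  449.5] [0.3  1.74 0.99]
(14, 62, 2) lid 0.0 [556.8  75.2 453.4] [0.35 1.66 1.1 ]
(22, 60, 0) lid 0.0 [573.9  78.4 452.3] [0.38 1.61 1.15]
(22, 30, 0) lid 0.0 [573.9  78.4 422.3] [0.41 1.65 1.08]
(22, 0, 0) lid 1.45 [573.9  78.4 392.3] [0.44 1.69 1.01]
```

```bash
cat >> lid.py <<'E'
def pen(f,C,th):
    t=np.radians(th);e=np.array([np.cos(t),np.sin(t)]);u=np.array([-e[1],e[0]]);c,s=np.cos(f),np.sin(f)
    l=pl@np.array([[c,-s],[s,c]])+H-C;x=l@e;z=l@u
    m=(x<0)&(x>-46)&(z>0);return m,z
def track(path,f=0.,n=8):
    prev=path[0]
    for k,q in enumerate(path):
        for a in np.linspace(0,1,n+1)[1:]:
            p=np.array(prev)*(1-a)+np.array(q)*a
            while pen(f,p[:2],p[2])[0].any() and f<2.2: f+=.004
            while f>0 and not pen(f-.004,p[:2],p[2])[0].any(): f-=.004
        m,z=pen(f-.004,p[:2],p[2]); i=np.where(m)[0]
        # where: arc index on lid (0-79 lid, 80-129 tab, 129 tip), height on the tester
        print(q,'lid',round(f,2),'at',(int(i[0]),int(i[-1]),np.round(z[i].mean(),1)) if len(i) else '-'); prev=q
E
python3 - <<'E'
from lid import *
p=fit().x
track([(-60,-20,26),(-36,-20,26),(-34,-8,26),(-32,4,26),(-30,16,26),(-28,28,26),(-24,40,24),(-18,50,21),(-11,57,17),(-4,61,14),(4,63,10),(12,64,6),(18,64,3),(22,62,0),(22,40,0),(22,20,0),(22,0,0),(22,-20,0),(22,-38,0)])
for th in (26,28):
  T=tcp((-36,-20),th);print(ik(p,np.hypot(T[0],T[1]),T[2],np.pi-np.radians(th)))
E
```

```text
(-60, -20, 26) lid 0.0 at -
(-36, -20, 26) lid 0.0 at -
(-34, -8, 26) lid 0.08 at (129, 129, np.float64(25.5))
(-32, 4, 26) lid 0.23 at (129, 129, np.float64(24.4))
(-30, 16, 26) lid 0.35 at (129, 129, np.float64(21.1))
(-28, 28, 26) lid 0.46 at (128, 129, np.float64(16.1))
(-24, 40, 24) lid 0.6 at (129, 129, np.float64(12.5))
(-18, 50, 21) lid 0.74 at (124, 129, np.float64(9.0))
(-11, 57, 17) lid 0.88 at (108, 129, np.float64(4.7))
(-4, 61, 14) lid 1.0 at (107, 113, np.float64(1.6))
(4, 63, 10) lid 1.13 at (102, 102, np.float64(0.2))
(12, 64, 6) lid 1.26 at (97, 97, np.float64(0.0))
(18, 64, 3) lid 1.36 at (94, 94, np.float64(0.3))
(22, 62, 0) lid 1.44 at (87, 88, np.float64(0.4))
(22, 40, 0) lid 1.45 at (77, 81, np.float64(19.0))
(22, 20, 0) lid 1.45 at (77, 81, np.float64(39.0))
(22, 0, 0) lid 1.45 at (77, 81, np.float64(59.0))
(22, -20, 0) lid 1.45 at (77, 81, np.float64(79.0))
(22, -38, 0) lid 1.45 at (77, 81, np.float64(97.0))
[np.float64(0.2580939362233673), np.float64(2.245987386514883), np.float64(0.18372572533301668)]
[np.float64(0.25828987798401515), np.float64(2.276700605554022), np.float64(0.11790997949334381)]
```

```bash
cat >> lid.py <<'E'
def rows(path,yaw=90+YAW,dy=0):
    s=state();R0=R.from_euler('xyz',s['tcp_rot'])
    print('t',round(s['t'],2),np.round(s['eef_pos'],1),'tilt',round(180-abs(np.degrees(s['tcp_rot'][0])),2),'yaw',round(np.degrees(s['tcp_rot'][2]),2),'f',np.round(s['ft_force'],1))
    for x,z,th in path:
        T=tcp((x,z),th)
        print(np.round(R0.inv().apply(T-s['eef_pos'])/10,2).tolist()+np.round((R0.inv()*R.from_matrix(down(yaw,th))).as_rotvec(degrees=True),1).tolist())
E
python3 - <<'E'
from lid import *
new=[(-36,-20,26),(-34,-8,26),(-32,4,26),(-30,16,26),(-28,28,26),(-24,40,24),(-18,48,21),(-11,53,17),(-4,56,14),(4,57,10),(12,57,6),(18,55,3),(22,52,0),(22,30,0),(22,5,0),(22,-38,0)]
track([(-60,-20,26)]+new)
rows([(-70,30,26),(-66,-18,26),(-48,-20,26)])
E
```

```text
(-60, -20, 26) lid 0.0 at -
(-36, -20, 26) lid 0.0 at -
(-34, -8, 26) lid 0.08 at (129, 129, np.float64(25.5))
(-32, 4, 26) lid 0.23 at (129, 129, np.float64(24.4))
(-30, 16, 26) lid 0.35 at (129, 129, np.float64(21.1))
(-28, 28, 26) lid 0.46 at (128, 129, np.float64(16.1))
(-24, 40, 24) lid 0.6 at (129, 129, np.float64(12.5))
(-18, 48, 21) lid 0.74 at (128, 129, np.float64(11.5))
(-11, 53, 17) lid 0.86 at (115, 129, np.float64(9.6))
(-4, 56, 14) lid 0.98 at (97, 103, np.float64(1.7))
(4, 57, 10) lid 1.12 at (89, 90, np.float64(0.5))
(12, 57, 6) lid 1.27 at (81, 81, np.float64(0.2))
(18, 55, 3) lid 1.38 at (79, 80, np.float64(3.5))
(22, 52, 0) lid 1.45 at (77, 81, np.float64(7.0))
(22, 30, 0) lid 1.45 at (77, 81, np.float64(29.0))
(22, 5, 0) lid 1.45 at (77, 81, np.float64(54.0))
(22, -38, 0) lid 1.45 at (77, 81, np.float64(97.0))
t 7.48 [380.8  39.6 449.3] tilt 19.77 yaw 100.53 f [ 0.1 -0.1 -0.8]
[0.22, -3.19, 5.65, -6.2, 0.0, -0.2]
[0.22, -4.44, 10.3, -6.2, 0.0, -0.2]
[0.23, -2.81, 11.1, -6.2, 0.0, -0.2]
```

Call:
{"op": "arm_command", "data": {"steps": [[0.2,-2,3,-3,0,-0.2],[0.2,-3.2,5.6,-6.2,0,-0.2],[0.2,-3.8,8,-6.2,0,-0.2],[0.2,-4.4,10.3,-6.2,0,-0.2],[0.2,-4.4,10.3,-6.2,0,-0.2],[0.2,-3.6,10.7,-6.2,0,-0.2],[0.2,-2.8,11.1,-6.2,0,-0.2],[0.2,-2.8,11.1,-6.2,0,-0.2],[0.2,-2.8,11.1,-6.2,0,-0.2]]}}

```text
t: 8.23
eef_pos: [392.5, 44.6, 336.3]
tcp_rot: [2.684, 0.001, 1.761]
ft_force: [0.1, 0.0, -1.7]
opening: 0.423
```

```bash
python3 - <<'E'
from lid import *
print(state()['joints'])
rows([(-48,-20,26),(-36,-20,26),(-34,-8,26),(-32,4,26),(-30,16,26),(-28,28,26)])
i=read_camera('scene')[:,:,::-1];j=read_camera('wrist')[:,:,::-1]
cv2.imwrite('pics/c6.png',np.vstack([cv2.resize(i[150:240,230:350],(400,300),interpolation=cv2.INTER_CUBIC),j[100:325,56:456][:, :400]]))
E
```

```text
[-0.07887152  0.24652296  2.25839308  0.54793682  0.2256444  -2.35018148]
t 8.23 [392.5  44.6 336.3] tilt 26.2 yaw 100.89 f [ 0.1  0.  -1.7]
[-0.05, -0.15, 0.02, 0.2, -0.0, 0.2]
[-0.06, 0.92, 0.55, 0.2, -0.0, 0.2]
[-0.06, 1.63, -0.43, 0.2, -0.0, 0.2]
[-0.06, 2.34, -1.42, 0.2, -0.0, 0.2]
[-0.06, 3.05, -2.41, 0.2, -0.0, 0.2]
[-0.06, 3.76, -3.4, 0.2, -0.0, 0.2]
```

View pics/c6.png

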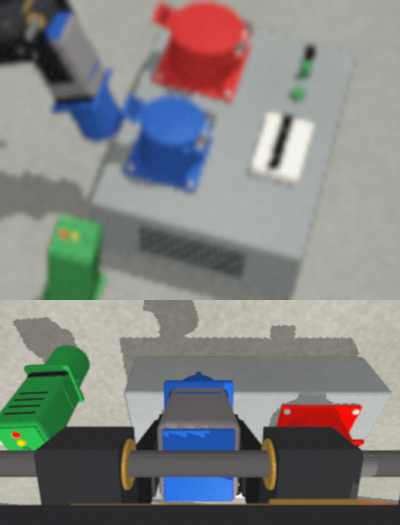

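Count: 10 pictures viewed. The nose is tilted just in front of and below the tab, at about (120,110) in the upper half. I'll go under and lift in small steps, watching the force.

Call:
{"op": "arm_command", "data": {"steps": [[0,0.4,0.3,0,0,0],[0,0.9,0.5,0,0,0],[0,1.15,0.2,0,0,0],[0,1.4,-0.1,0,0,0],[0,1.65,-0.4,0,0,0],[0,1.9,-0.75,0,0,0],[0,2.1,-1.1,0,0,0],[0,2.1,-1.1,0,0,0]]}}

```text
t: 9.0
eef_pos: [405.6, 47.3, 355.6]
tcp_rot: [2.684, 0.001, 1.76]
ft_force: [-2.4, -0.9, -4.0]
opening: 0.425
```

```bash
python3 - <<'E'
from lid import *
s=state();print(s['moment'],s['joints'])
rows([(-32,4,26),(-30,16,26),(-28,28,26),(-24,40,24),(-18,48,21),(-11,53,17),(-4,56,14)])
E
```

```text
[-0.14468006  1.07897957  0.00125965] [-0.06861247  0.22524611  2.20594112  0.40480328  0.28767121 -2.19388501]
t 9.0 [405.6  47.3 355.6] tilt 26.23 yaw 100.87 f [-2.4 -0.9 -4. ]
[-0.07, 0.29, -0.28, 0.2, -0.0, 0.2]
[-0.08, 0.99, -1.27, 0.2, -0.0, 0.2]
[-0.08, 1.7, -2.25, 0.2, -0.0, 0.2]
[-0.08, 3.54, -3.21, 2.2, -0.0, 0.2]
[-0.09, 5.84, -3.69, 5.2, 0.0, 0.2]
[-0.1, 8.57, -3.74, 9.2, 0.0, 0.2]
[-0.11, 10.74, -3.55, 12.2, 0.0, 0.2]
```

Lid contact is about 3.5 N, as predicted, so I'll carry on lifting.

Call:
{"op": "arm_command", "data": {"steps": [[0,0.3,-0.3,0.1,0,0.1],[0,0.55,-0.6,0.1,0,0.1],[0,0.8,-0.95,0.1,0,0.1],[0,1.0,-1.3,0.2,0,0.2],[0,1.25,-1.6,0.2,0,0.2],[0,1.5,-1.95,0.2,0,0.2],[0,1.7,-2.25,0.2,0,0.2],[0,1.7,-2.25,0.2,0,0.2]]}}

```text
t: 9.67
eef_pos: [410.8, 48.3, 383.3]
tcp_rot: [2.687, -0.0, 1.757]
ft_force: [-3.9, -0.7, -1.7]
opening: 0.418
```

```bash
python3 - <<'E'
from lid import *
s=state();print(s['moment'],s['joints'])
rows([(-28,28,26),(-24,40,24),(-18,48,21),(-11,53,17),(-4,56,14),(4,57,10),(12,57,6),(18,55,3),(22,52,0)])
i=read_camera('scene')[:,:,::-1];j=read_camera('wrist')[:,:,::-1]
cv2.imwrite('pics/c7.png',np.vstack([cv2.resize(i[130:220,240:360],(400,300),interpolation=cv2.INTER_CUBIC),j[100:325,56:456][:, :400]]))
E
```

```text
[-0.22227187  1.2518976  -0.05788563] [-0.0647914   0.18301655  2.15717885  0.30284103  0.37500758 -2.08038744]
t 9.67 [410.8  48.3 383.3] tilt 26.04 yaw 100.69 f [-3.9 -0.7 -1.7]
[-0.07, 0.0, -0.0, 0.0, 0.0, -0.0]
[-0.07, 1.83, -0.97, 2.0, 0.0, -0.0]
[-0.07, 4.14, -1.45, 5.0, 0.0, -0.0]
[-0.07, 6.87, -1.51, 9.0, 0.0, -0.0]
[-0.07, 9.04, -1.33, 12.0, -0.0, -0.0]
[-0.07, 11.66, -0.76, 16.0, -0.0, -0.0]
[-0.07, 14.21, 0.02, 20.0, -0.0, -0.0]
[-0.07, 16.02, 0.88, 23.0, -0.0, -0.0]
[-0.07, 17.58, 1.8, 26.0, -0.0, -0.0]
```

View pics/c7.png

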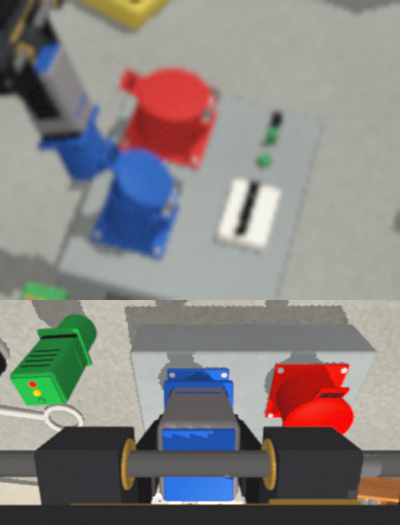

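The lid is opening on the nose and the tester hasn't shifted in the grip. Continuing the sweep.

Call:
{"op": "arm_command", "data": {"steps": [[0,0.9,-0.5,1,0,0],[0,1.8,-1,2,0,0],[0,3,-1.2,3.5,0,0],[0,4.1,-1.4,5,0,0],[0,5.5,-1.5,7,0,0],[0,6.9,-1.5,9,0,0],[0,8,-1.4,10.5,0,0],[0,9,-1.3,12,0,0],[0,9,-1.3,12,0,0]]}}

```text
t: 10.52
eef_pos: [485.9, 62.4, 434.0]
tcp_rot: [2.898, -0.0, 1.757]
ft_force: [-4.2, -1.2, -1.5]
opening: 0.422
```

```bash
python3 - <<'E'
from lid import *
s=state();print(s['moment'])
rows([(-4,56,14),(4,57,10),(12,57,6),(18,55,3),(22,52,0),(22,30,0)])
E
```

```text
[-0.33349446  1.05351932 -0.10171762]
t 10.52 [485.9  62.4 434. ] tilt 13.98 yaw 100.69 f [-4.2 -1.2 -1.5]
[-0.06, -0.08, -0.12, -0.0, -0.0, -0.0]
[-0.06, 2.61, -0.11, 4.0, -0.0, -0.0]
[-0.06, 5.27, 0.13, 8.0, -0.0, -0.0]
[-0.06, 7.21, 0.58, 11.0, -0.0, -0.0]
[-0.06, 8.93, 1.16, 14.0, -0.0, -0.0]
[-0.06, 8.4, 3.3, 14.0, -0.0, -0.0]
```

Call:
{"op": "arm_command", "data": {"steps": [[-0.05,1.3,-0.1,2,0,0],[-0.05,2.6,-0.1,4,0,0],[-0.05,4,0,6,0,0],[-0.05,5.3,0.1,8,0,0],[-0.05,6.3,0.35,9.5,0,0],[-0.05,7.2,0.6,11,0,0],[-0.05,8.1,0.9,12.5,0,0],[-0.05,8.9,1.2,14,0,0],[-0.05,8.9,1.2,14,0,0],[-0.05,8.9,1.2,14,0,0]]}}

```text
t: 11.35
eef_pos: [572.2, 78.2, 442.9]
tcp_rot: [-3.142, -0.001, 1.757]
ft_force: [-2.5, -1.0, -3.6]
opening: 0.421
```

```bash
python3 - <<'E'
from lid import *
s=state();print(s['moment'])
rows([(22,52,0),(22,30,0),(22,4,0)])
import pickle
pickle.dump(camera_model('wrist'),open('w8.pkl','wb'))
j=read_camera('wrist')[:,:,::-1];cv2.imwrite('pics/w8.png',j)
i=read_camera('scene')[:,:,::-1];cv2.imwrite('pics/s8.png',i);t=read_camera('top')[:,:,::-1]
def c(a,x,y,w,h):return cv2.resize(a[y:y+h,x:x+w],(400,300),interpolation=cv2.INTER_CUBIC)
cv2.imwrite('pics/c8.png',np.vstack([np.hstack([c(i,230,130,120,90),c(t,190,120,100,75)]),np.hstack([c(j,150,120,200,150),c(cv2.imread('pics/w5.png'),150,120,200,150)])]))
E
```

```text
[-0.15103456  0.72867806  0.01734735]
t 11.35 [572.2  78.2 442.9] tilt 0.01 yaw 100.69 f [-2.5 -1.  -3.6]
[-0.01, 0.17, -0.14, -0.0, -0.0, -0.0]
[-0.02, 0.17, 2.06, -0.0, -0.0, -0.0]
[-0.02, 0.17, 4.66, -0.0, -0.0, -0.0]
```

View pics/c8.png

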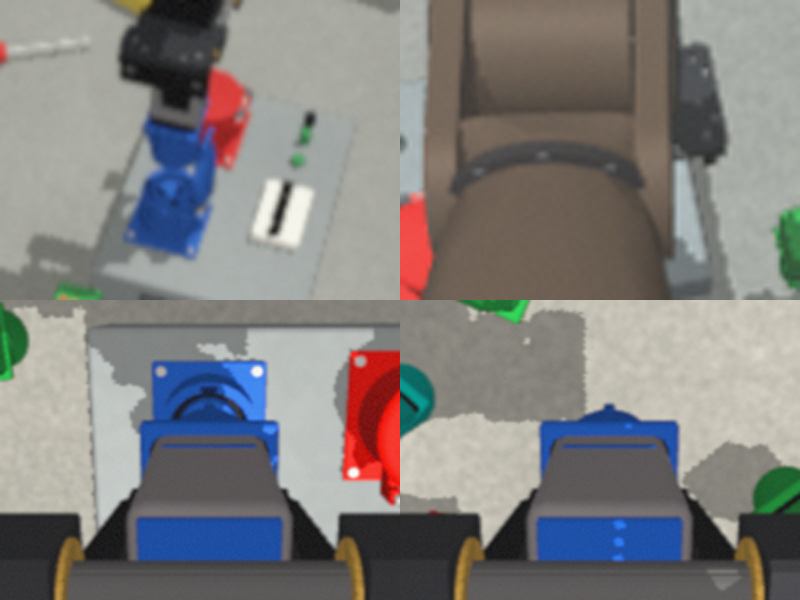

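Count: 12 pictures viewed. The lid is upright against the tester, the mouth lies open below the nose, and the tester sits in the grip exactly as before. Laterally it lines up with the plate screws (160,371) and (257,371). Now I'll lower it to just above the rim and let it settle.

Call:
{"op": "arm_command", "data": {"steps": [[0,0,1,0,0,0],[0,0,2,0,0,0],[0,0,3,0,0,0],[0,0,3.8,0,0,0],[0,0,4.4,0,0,0],[0,0,4.4,0,0,0],[0,0,4.4,0,0,0]]}}

```text
t: 12.08
eef_pos: [572.6, 78.3, 399.0]
tcp_rot: [-3.14, -0.0, 1.757]
ft_force: [-3.1, -0.5, -3.2]
opening: 0.42
```

```bash
python3 - <<'E'
from lid import *
import pickle
rows([(22,4,0),(22,-4,0)]);print(state()['moment'])
m=pickle.load(open('w8.pkl','rb'))
f=lambda p:(np.array(p)+.5)/2-.5+[150,120]
for p in ((160,71),(257,71)): print('screw',atz(m,f(p),80.3))
E
```

```text
t 12.08 [572.6  78.3 399. ] tilt 0.06 yaw 100.68 f [-3.1 -0.5 -3.2]
[-0.02, 0.13, 0.27, -0.1, -0.0, -0.0]
[-0.02, 0.13, 1.07, -0.1, -0.0, -0.0]
[-0.02573229  0.66857482  0.0614359 ]
screw [550.75942608  43.93309998  80.3       ]
screw [539.92746629 101.48851045  80.3       ]
```

Call:
{"op": "arm_command", "data": {"steps": [[0,0.12,0.3,0,0,0],[0,0.12,0.6,0,0,0],[0,0.12,0.8,0,0,0],[0,0.12,1.0,0,0,0],[0,0.12,1.2,0,0,0],[0,0.12,1.2,0,0,0]]}}

```text
t: 12.58
eef_pos: [573.6, 78.5, 387.3]
tcp_rot: [-3.141, -0.0, 1.757]
ft_force: [-2.9, -0.8, -2.8]
opening: 0.418
```

```bash
python3 - <<'E'
from lid import *
rows([(22,-14,0)]);print(state()['moment'])
E
```

```text
t 12.58 [573.6  78.5 387.3] tilt 0.02 yaw 100.67 f [-2.9 -0.8 -2.8]
[-0.02, 0.03, 0.9, -0.0, -0.0, -0.0]
[-0.06410089  0.62688052  0.03377275]
```

The nose is 5 mm inside with no contact force. Going deeper.

Call:
{"op": "arm_command", "data": {"steps": [[0,0,0.3,0,0,0],[0,0,0.6,0,0,0],[0,0,0.9,0,0,0],[0,0,1.2,0,0,0],[0,0,1.3,0,0,0],[0,0,1.3,0,0,0]]}}

```text
t: 13.08
eef_pos: [573.6, 78.5, 374.2]
tcp_rot: [-3.141, -0.0, 1.757]
ft_force: [-2.9, -0.5, -3.7]
opening: 0.419
```

Call:
{"op": "arm_command", "data": {"steps": [[0,0,0.3,0,0,0],[0,0,0.6,0,0,0],[0,0,0.9,0,0,0],[0,0,0.9,0,0,0]]}}

```text
t: 13.42
eef_pos: [573.7, 78.5, 365.9]
tcp_rot: [3.141, -0.0, 1.757]
ft_force: [-2.8, -0.3, 1.0]
opening: 0.419
```

Call:
{"op": "arm_command", "data": {"steps": [[0,0,0.2,0,0,0],[0,0,0.4,0,0,0],[0,0,0.5,0,0,0],[0,0,0.5,0,0,0]]}}

```text
t: 13.75
eef_pos: [573.7, 78.5, 361.1]
tcp_rot: [3.141, -0.0, 1.757]
ft_force: [-3.5, -0.4, 4.4]
opening: 0.418
```

Call:
{"op": "arm_command", "data": {"steps": [[0,0,0.1,0,0,0],[0,0,0.2,0,0,0],[0,0,0.2,0,0,0]]}}

```text
t: 14.0
eef_pos: [573.7, 78.6, 359.2]
tcp_rot: [3.141, -0.0, 1.757]
ft_force: [-4.8, -0.5, 5.9]
opening: 0.418
```

Call:
{"op": "arm_command", "data": {"steps": [[0,0,0.1,0,0,0],[0,0,0.2,0,0,0],[0,0,0.2,0,0,0]]}}

```text
t: 14.25
eef_pos: [573.6, 78.5, 357.2]
tcp_rot: [3.141, -0.0, 1.757]
ft_force: [-4.5, -0.7, 5.4]
opening: 0.418
```

The steady 8 N from the contacts is there, with the nose at about -35 mm. I'll feel for the stop in small steps.

Call:
{"op": "arm_command", "data": {"steps": [[0,0,0.1,0,0,0],[0,0,0.1,0,0,0]]}}

```text
t: 14.42
eef_pos: [573.7, 78.5, 356.3]
tcp_rot: [3.141, -0.0, 1.757]
ft_force: [-5.2, -0.7, 5.9]
opening: 0.423
```

Call:
{"op": "arm_command", "data": {"steps": [[0,0,0.1,0,0,0],[0,0,0.1,0,0,0]]}}

```text
t: 14.58
eef_pos: [573.7, 78.5, 355.7]
tcp_rot: [3.14, 0.0, 1.757]
ft_force: [-5.2, -0.5, 10.5]
opening: 0.419
```

Call:
{"op": "arm_command", "data": {"steps": [[0,0,0.1,0,0,0],[0,0,0.1,0,0,0]]}}

```text
t: 14.75
eef_pos: [573.7, 78.6, 355.6]
tcp_rot: [3.139, 0.0, 1.757]
ft_force: [-8.1, -1.5, 19.5]
opening: 0.417
```

Hard stop: the tool stopped at z 355.6 while force rose about 9 N for 1 mm of command, to a push of roughly 22 N. I'll hold once, ease off and release.

Call:
{"op": "arm_command", "data": {"steps": [[0,0,0,0,0,0],[0,0,0,0,0,0],[0,0,0,0,0,0]]}}

```text
t: 15.0
eef_pos: [573.7, 78.5, 355.6]
tcp_rot: [3.139, 0.0, 1.757]
ft_force: [-7.4, -0.8, 18.1]
opening: 0.418
```

Call:
{"op": "arm_command", "data": {"steps": [[0,0,-0.1,0,0,0],[0,0,-0.1,0,0,0]]}}

```text
t: 15.17
eef_pos: [573.7, 78.5, 355.6]
tcp_rot: [3.14, 0.0, 1.757]
ft_force: [-4.9, -1.8, 9.8]
opening: 0.416
```

Call:
{"op": "arm_command", "data": {"steps": [[0,0,0,0,0,0],[0,0,0,0,0,0],[0,0,0,0,0,0],[0,0,0,0,0,0],[0,0,0,0,0,0],[0,0,0,0,0,0],[0,0,0,0,0,0]], "jaw": 7}}

```text
t: 15.75
eef_pos: [573.7, 78.5, 354.6]
tcp_rot: [3.142, -0.0, 1.757]
ft_force: [0.1, -0.6, 0.3]
opening: 0.732
```

Call:
{"op": "arm_command", "data": {"steps": [[0,0,-2,0,0,0],[0,0,-4,0,0,0],[0,0,-7,0,0,0],[0,0,-10,0,0,0],[0,0,-13,0,0,0],[0,-3,-13,0,0,0],[0,-6,-13,0,0,0],[0,-6,-13,0,0,0],[0,-6,-13,0,0,0]]}}

```text
t: 16.5
eef_pos: [513.8, 67.3, 485.4]
tcp_rot: [3.14, -0.0, 1.757]
ft_force: [-0.1, 0.6, 0.9]
opening: 0.734
```

```bash
python3 - <<'E'
from lid import *
s=state();print(s['t'],s['eef_pos'],s['ft_force'],s['opening'])
m=camera_model('wrist');i=read_camera('wrist');cv2.imwrite('pics/w9.png',i[:,:,::-1])
h=cv2.cvtColor(i,cv2.COLOR_RGB2HSV);b=cv2.inRange(h,(105,120,60),(125,255,255))
# expected cap (top at nose -36.5+128 above rim), upright, yaw 10.7, half sizes 19 x 17
q=[573.9,78.4,123-36.5,np.radians(10.7)]
def place(L):
    c,s=np.cos(q[3]),np.sin(q[3]);L=np.array(L,float);return np.c_[q[0]+c*L[:,0]-s*L[:,1],q[1]+s*L[:,0]+c*L[:,1],q[2]+L[:,2]]
P=proj(m,place([(-19,-17,127.5),(-19,17,127.5),(19,17,127.5),(19,-17,127.5)]));print('expected cap',np.round(P,1).tolist())
n,l,st,ce=cv2.connectedComponentsWithStats(b)
for k in range(1,n):
    if st[k,4]>120: print('blob',st[k],cv2.minAreaRect(np.argwhere(l==k)[:,::-1].astype(np.float32)))
c=P.mean(0).astype(int)
for y in range(c[1]-40,min(c[1]+45,384),6): print(y,''.join('B' if b[y,x] else ('r' if i[y,x,0]>150 and i[y,x,1]<90 else ('k' if i[y,x].max()<60 else '.')) for x in range(c[0]-50,c[0]+50,2)))
E
```

```text
16.5 [513.75852622  67.25550322 485.42928405] [-0.05301376  0.55500211  0.93768815] 0.7341111584403622
expected cap [[236.7, 239.0], [272.3, 238.9], [271.7, 274.7], [237.3, 274.7]]
blob [ 230  190   49   46 1235] ((254.0, 212.49998474121094), (47.99999237060547, 44.99999237060547), 0.0)
blob [237 234  35  17 587] ((254.0, 242.0), (16.0, 34.0), 90.0)
216 ..............BBB.................BBBB............
222 ..............BBB.................BBBB............
228 ..............BB...................BB.............
234 ..............B..BBBBBBBBBBBBBBBBB................
240 .................BBBBBBBBBBBBBBBBB................
246 .................BBBBBBBBBBBBBBBBB................
252 ..k......k..k......................k...........k..
258 ..................................................
264 ..................................................
270 ..................................................
276 ..................................................
282 ..................................................
288 ..................................................
294 ..................................................
300 ..................................................
```

```bash
python3 - <<'E'
from lid import *
import pickle
m5=pickle.load(open('w5.pkl','rb'));m9=camera_model('wrist')
Rm=R.from_euler('xyz',[np.pi,0,1.1288]);T=np.array([450.87,-162.58,391.15])
def held(L): return T+Rm.apply([(y,x,269.3-z) for x,y,z in L])
print('w5 cap -x edge expected',proj(m5,held([(-19,-17,127.5),(-19,17,127.5),(-25.5,-25.5,51),(-25.5,25.5,51)])).round(1).tolist(),'seen row 228.6; shoulder 180.4')
y=np.radians(10.7)
def pl9(L,lean,nz):
    t=np.radians(lean);o=[]
    for x,yy,z in L:
        X=x*np.cos(t)-z*np.sin(t);Z=x*np.sin(t)+z*np.cos(t)
        o.append((573.9+np.cos(y)*X-np.sin(y)*yy,78.4+np.sin(y)*X+np.cos(y)*yy,nz+Z))
    return o
for lean,nz in ((0,86.5),(1,86.5),(2,86.5),(3,86.5),(0,90),(0,95)):
    print(lean,nz,proj(m9,pl9([(-19,-17,127.5),(-19,17,127.5),(-25.5,-25.5,51),(-25.5,25.5,51)],lean,nz)).round(1).tolist())
i=cv2.imread('pics/w9.png')[:,:,::-1];h=cv2.cvtColor(i,cv2.COLOR_RGB2HSV);b=cv2.inRange(h,(105,120,60),(125,255,255))
for yy in range(186,240,2): print(yy,''.join('B' if b[yy,x] else '.' for x in range(222,288)),h[yy,254])
E
```

```text
w5 cap -x edge expected [[216.4, 228.7], [290.8, 228.7], [218.0, 180.3], [289.5, 180.2]] seen row 228.6; shoulder 180.4
0 86.5 [[236.8, 238.2], [272.4, 238.2], [233.4, 207.8], [275.6, 207.8]]
1 86.5 [[236.7, 235.9], [272.4, 235.9], [233.4, 207.0], [275.6, 207.0]]
2 86.5 [[236.7, 233.6], [272.4, 233.6], [233.4, 206.2], [275.5, 206.2]]
3 86.5 [[236.7, 231.3], [272.4, 231.2], [233.5, 205.4], [275.5, 205.4]]
0 90 [[236.5, 239.7], [272.6, 239.7], [233.2, 208.7], [275.8, 208.6]]
0 95 [[236.2, 241.9], [273.0, 241.9], [232.9, 210.0], [276.1, 209.9]]
186 .................................................................. [ 75   9 119]
188 .................................................................. [105  13 115]
190 .........BBBBBBBBBBBBBBBBBBBBBBBBBBBBBBBBBBBBBBBBBBBBBBBB......... [110 183 142]
192 ........BB....BBBBBBBBBBBBBBBBBBBBBBBBBBBBBBBBBBBBB....BB......... [109 214 150]
194 ........B......BBBBBBBBBBBBBBBBBBBBBBBBBBBBBBBBBBBB.....B......... [109 202 139]
196 ........BBB..BBBBBBBBBBBBBBBBBBBBBBBBBBBBBBBBBBBBBBB...BB......... [109 214 106]
198 ........BBBBBBBBBBBBBBBBBBBBBBBBBBBBBB
[... 1036 characters left out ...]
......... [ 0 10 79]
224 .........BBBBB.....................................BBBBB.......... [170  10  78]
226 .........BBBBB.....................................BBBBB.......... [168  16  81]
228 .........BBBB.......................................BBBB.......... [173  13  79]
230 .........BBBB.......................................BBBB.......... [175  16  97]
232 .........B........................................................ [174  10 131]
234 .........BB.....BBBBBBBBBBBBBBBBBBBBBBBBBBBBBBBBBB.....B.......... [112 162 179]
236 ...............BBBBBBBBBBBBBBBBBBBBBBBBBBBBBBBBBBB................ [109 193 228]
238 ...............BBBBBBBBBBBBBBBBBBBBBBBBBBBBBBBBBBB................ [109 195 226]
```

It leans about 2° toward the robot. The cap's edge is at row 233.5, against 238 expected if upright, which fits the bore's play under the lid spring. I'll move the arm clear and compare the fixed views with the first ones.

Call:
{"op": "arm_command", "data": {"steps": [[0,-2,-3,0,0,0],[4,-5,-3,0,0,0],[8,-8,-3,0,0,0],[12,-10,-3,0,0,0],[16,-12,-3,0,0,0],[20,-12,-3,0,0,0],[24,-12,-3,0,0,0],[28,-12,-3,0,0,0],[32,-12,-3,0,0,0],[32,-12,-3,0,0,0],[32,-12,-3,0,0,0]]}}

```text
t: 17.47
eef_pos: [337.3, 363.0, 514.0]
tcp_rot: [-3.141, -0.0, 1.761]
ft_force: [0.5, -0.2, -0.7]
opening: 0.736
```

```bash
python3 - <<'E'
from lid import *
print(state()['t'],state()['eef_pos'],state()['joints'].round(2))
y=np.radians(10.7)
def pl9(L,lean,nz):
    t=np.radians(lean);return [(573.9+np.cos(y)*(x*np.cos(t)-z*np.sin(t))-np.sin(y)*yy,78.4+np.sin(y)*(x*np.cos(t)-z*np.sin(t))+np.cos(y)*yy,nz+x*np.sin(t)+z*np.cos(t)) for x,yy,z in L]
for n in ('scene','top'):
    i=read_camera(n);cv2.imwrite(f'pics/{n}9.png',i[:,:,::-1])
    a=cv2.imread(f'pics/{n}0.png');d=(cv2.absdiff(a,i[:,:,::-1]).max(2)>35).astype(np.uint8)
    k,l,st,ce=cv2.connectedComponentsWithStats(cv2.morphologyEx(d,cv2.MORPH_OPEN,np.ones((2,2),np.uint8)))
    print(n,[st[j].tolist() for j in range(1,k) if st[j,4]>15])
    m=camera_model(n);P=proj(m,pl9([(0,0,127.5)],1.8,86.5))[0];u,v=P.astype(int);print('cap at',P)
    h=cv2.cvtColor(i,cv2.COLOR_RGB2HSV)
    ch=lambda p,q:'B' if 105<=p[0]<=125 and p[1]>110 else('g' if 35<p[0]<90 and p[1]>90 else('r' if (p[0]<8 or p[0]>172) and p[1]>140 else ('y' if 15<p[0]<35 and p[1]>110 else ('k' if p[2]<75 else ('-' if p[2]<125 else '.')))))
    for r in range(v-14,v+30,1): print(r,''.join(ch(h[r,c],0) for c in range(u-24,u+26)))
E
```

```text
17.4667 [337.31849237 362.96677808 514.03801689] [ 0.69  0.2   1.7   0.    1.24 -1.07]
scene [[227, 0, 49, 70, 1712], [112, 3, 27, 110, 1213], [72, 5, 11, 32, 218], [83, 5, 6, 30, 114], [274, 21, 6, 5, 23], [83, 35, 7, 4, 23], [87, 40, 4, 31, 85], [62, 42, 31, 65, 954], [80, 42, 5, 5, 18], [96, 54, 7, 11, 44], [95, 67, 10, 10, 41], [78, 86, 24, 44, 254], [228, 86, 16, 10, 80], [133, 90, 101, 65, 1761], [120, 120, 9, 5, 24], [90, 131, 31, 29, 233], [148, 131, 88, 37, 1401], [63, 142, 5, 8, 28], [64, 156, 17, 29, 359], [268, 162, 28, 32, 622], [86, 186, 15, 10, 106], [262, 200, 9, 8, 40], [187, 220, 31, 43, 746]]
cap at [282.42250649 165.79338392]
151 ..............................rrrrrrr.............
152 ....................rrr....rrrrrrrrrrrrr..........
153 ...................rrrrrrrrrrrrrrrrrrrrrr.........
154 ...................rrrrrrrrrrrrrrrrrrrrrrrr.......
155 ...................rrrrrrrrrrrrrrrrrrrrrrrr.......
156 ...................rrrrrrrrrrrrrrrrrrrrrrrrrr.....
157 .....................rrrrrrrrrrrrrrrrrrrrrrrr.....
158 .......................rrrrrrrrrrrrrrrrrrrrrr.....
159 ..
[... 4069 characters left out ...]
.......BBBBBBBBBBBBBBBBBBBB....----.....
184 .-................BBBBBBBBBBBBBBBBBBBB..B----.....
185 .--...............BBBBBBBBBBBBBBBBBBBBB-------....
186 r--...............B..BBBBBBBBBBBBBB--.--------....
187 r.-..................BBBBBBBBB-.--------------....
188 r.-...............B..BBBBB.-------------------....
189 r.-................BB.....--------------------....
190 r.-........................--------------------..-
191 r.-.............................------------------
192 ..-..............................-----------------
193 .................................-----------------
194 .r..........................----------------------
195 .......................---------------------------
```

```bash
python3 -c "
from cell import *
print(job_done(),state()['t'])"
```

```text
the job is handed in; nothing more can be done
the job is handed in; nothing more can be done
```

The blue tester is plugged into the blue outlet with the lid resting against it. I handed the job in at about 17.6 s of the 67 s allowed.

**What I did:** I gripped the tester 98 mm up and tilted it 26° nose-forward under the tab. I then lifted the lid, straightened the tester with the lid resting on its flush side, and lowered it into the mouth.

**Forces:**
- **Lid:** the readings I took while levering gave about 3.5 to 4.5 N, against the 15 N limit. I read the force only at the end of each move.
- **Contacts:** they resisted with a steady 8 N or so.
- **Stop:** the nose stopped hard about 36.5 mm below the rim, where 1 mm more of command moved the tool only 0.1 mm. The push there was about 22 N. It also put about 8 N of sideways force on the wrist, including the lid's share, which went to zero after release.

**Last checks:**
- **Tester and lid:** the scene and top views, compared pixel by pixel with the first ones, show the tester standing in the mouth with the lid upright against it.
- **Bystanders:** the only other changes were the tester's old spot and the arm, with its shadows. Anything the arm hides in both pictures was not checked.
- **Robot:** it was clear of everything, with force readings near zero.

**One disagreement:** the tester leans about 2° toward the robot, a little more than the roughly 1.5° I estimate the bore's play allows. I put this down to the lid spring and picture accuracy, and did not correct it. The final pictures were checked only by numbers, because all 12 views were used.

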